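# Unpile the amplifier parts onto their kitting rests

### The job

Take the pile of amplifier parts apart and set each part on its own walnut rest: the chrome knob in the round dish, the capacitor can lying in the V-cradle so that it cannot roll, the transformer in the short tray and the heatsink in the long tray. The knob, transformer and heatsink stay the right way up and lie flat on the floor of their rests, inside the rims. Let none of these three topple on the way, and leave the two glass tubes standing where they are.

Things in the scene. Friction and masses are not known exactly. Their poses are not given: they have to be found in the camera images.
- heatsink: bare aluminium heatsink, 124 (own x) x 64 (own y) x 24 tall, the bottom part of the pile, loose on the desk. 8 thick base with two upright fins on each side, 3 thick and 16 high, running along x, and a shallow V-channel (24 wide at its top, level with the fin tops) along its middle; fins up. The outer faces of the outermost fins are its long sides, 64 apart. Origin: centre of its underside, z up.
- transformer: small transformer, steel lamination core 34 (own x) x 56 (own y) x 34 tall with flat top, and a copper winding that bulges out of the two long faces to 50 overall in x (36 wide in y, from 5 to 29 above the underside). Starts on the fins near the heatsink's +x end (about 34 from its centre), its axes along the heatsink's. The plain end faces of the core, 56 apart in y, are good to grip. Origin: centre of its underside, z up; 0.3 to 0.5 kg.
- capacitor: capacitor can, a plain cylinder 34 in diameter and 56 long, black sleeve with bare aluminium ends, lying with its axis along own x. Starts lying in the heatsink's V-channel near its -x end (about 30 from its centre), with its axis 12.7 above the fin tops. Origin: on its axis, at mid-length.
- knob: chrome volume knob, round, 32 in diameter and 22 tall with a small bevel at the top; starts on top of the transformer. Origin: centre of its underside, z up.
- long_tray: rest of the heatsink: fixed shallow walnut tray, 144 (own x) x 84 (own y) inside, floor 4 above the desk, rim 4 wide and 4 higher than the floor (8 above the desk). Origin: centre, at desk height, z up. The heatsink lies along its x, either way round.
- short_tray: rest of the transformer: like the long tray but 70 (own x) x 76 (own y) inside; same floor (4 above the desk) and rim (8 above the desk). Origin: centre, at desk height, z up. The transformer's x goes along the tray's x, either way round.
- round_dish: rest of the knob: fixed round walnut dish, 60 across outside, 52 inside, floor 4 and rim 8 above the desk. Origin: centre, at desk height, z up.
- v_cradle: rest of the capacitor: fixed walnut V-cradle, base 62 (own x) x 50 (own y), with a shallow V-groove (120 degrees between its faces) along x, 60 long; bottom of the V 10 above the desk, top edges of the V 15 either side of the middle and 19 above the desk. The can lies in it along x, either way round, with its axis 29.6 above the desk. Origin: centre, at desk height, z up.
- tube_a: squat glass output tube, about 40 across and 84 tall, upright on a black base 36 across; stands loose on the desk. A bystander, to be left alone. Origin: centre of its underside, z up along the tube.
- tube_b: squat glass output tube, about 40 across and 84 tall, upright on a black base 36 across; stands loose on the desk. A bystander, to be left alone. Origin: centre of its underside, z up along the tube.
Mind the look-alikes: they are no part of the job. What is shaped like the knob but purple or turquoise is not meant.

How it is judged:
At the end, for the whole second after the job is handed in: All still. Knob upright on the dish floor (12 mm of centre); capacitor lying in the V (0.15 rad of the groove, middle within 15 mm, height within 3 mm); transformer upright on the short tray's floor, heatsink fins up on the long tray's (16 mm of centre, height 2 mm, tilt 0.1 rad) (z of knob in the frame of round_dish between 0.002 and 0.006 m and horizontal distance between knob and round_dish below 0.012 m and linear speed of each of knob, capacitor, transformer, heatsink below 0.02 m/s and angle between each of knob, transformer, heatsink's own z axis and vertical below 0.1 rad and z of capacitor in the frame of v_cradle between 0.0266 and 0.0326 m and horizontal distance between capacitor and v_cradle below 0.015 m and angle between the x axis of capacitor and the x axis of v_cradle, either way round below 0.15 rad and z of transformer in the frame of short_tray between 0.002 and 0.006 m and horizontal distance between transformer and short_tray below 0.016 m and z of heatsink in the frame of long_tray between 0.002 and 0.006 m and horizontal distance between heatsink and long_tray below 0.016 m); the robot touches nothing.
It fails at once if a glass tube is knocked over or pushed more than 25 mm (distance of any of tube_a, tube_b from where it was at the start of the episode above 0.025 m or angle between any of tube_a, tube_b's own z axis and vertical above 0.5 rad).
It fails at once if the knob, transformer or heatsink topples (angle between any of knob, transformer, heatsink's own z axis and vertical above 1 rad).
It also fails if it takes over 115 s, if anything falls off the work surface, if the arm or the gripper's body presses on something with over 40 N, if the wrist force passes 120 N, or if a joint passes its speed limit or range.

### The arm

A 7-joint arm with a two-finger parallel gripper is mounted at the origin on the work surface. World frame = base frame: x ahead of the robot, y to its left, z up, the work surface at z = 0. Lengths are in m, angles in rad, forces in N, time in s.
With the tool pointing down it reaches from about 0.4 to 0.875 m from the base axis. Payload 19.3 kg.
Tool frame: the origin (TCP) lies on the centre line of the jaws, within the pads' length; the fingertips stand 25 mm ahead of it and the grasp point (between the pads) lies 6 mm ahead of it (arm.tip_extent is the z of the fingertips in the tool frame, in m); z points along the fingers, y is the direction in which the jaws open and shut (so a half turn about z gives the same grasp; the last joint's range is limited). The gripper opens to 85 mm and grips with 20 to 120 N. Pads are 22 mm wide; open, the fingers measure 114 mm over their backs; the gripper's body (76 mm by 85 mm) begins 54 mm behind the grasp point. The pads swing forward as they close: fully open they stand 13 mm farther back than shut.
Start: joints at [-1.229, 0.521, -0.036, 1.599, 0.021, 1.021, -0.113], TCP at [0.25, 0.573, 0.224] pointing down, gripper open.
Joint ranges: [-2.91, 2.91], [-0.3, 2.13], [-1.5, 1.42], [0.17, 2.43], [-1.26, 4.41], [0.16, 1.93], [-2.52, 2.52]. Speed limits (rad/s): [1.89, 1.89, 2.39, 2.39, 3.01, 3.01, 3.01].

### API

Orientations are given as a unit quaternion [x, y, z, w].
In Python, from workcell import arm, eyes gives the robot as it stands.
- The arm moves only by the shell command python3 -m inch 'ROWS' [FORCE]. ROWS is JSON, one flat list of numbers, 5 for each row, row after row: the shift along the world's x, y, z in m, then the turn about the world's z in rad, then the opening, from 0 (shut) to 1 (fully open). A call has 1 to 8 rows; each row is the pose to reach, as a shift and turn from the pose commanded when the call began; what a row does not reach only later rows make up. A row lasts 1/12 s, in which the tool goes at most 41.7 mm and 7.16 degrees, less where a joint would pass 70% of its speed; a pose out of reach is approached as far as the arm can. A call with a gripper value outside its range is refused whole. The fingers move at their own pace and stop on an object; FORCE is the grip in N (left out, the last holds). Time passes only in rows, so rows that repeat a pose let the fingers close. It gives the time, the measured TCP pose, the force and the opening at its end, in the units of the state.
- arm.read_state(): the state, without advancing time (a new reading comes with each control period).
- eyes.capture(name): name is "scene" or "top" or "wrist"; returns the picture (384x512x3 uint8, red, green, blue); there is no depth.
- eyes.camera_params(name): a dict with "mtx" (3x3 intrinsics, pixels), "eye" and "attitude" of the camera in the world; the wrist camera has in their place "mount" (4x4, takes a point from camera to tool coordinates, whose origin is the TCP and whose axes are the flange's). Camera axes: x right, y up, looking along -z (the intrinsics and any distortion apply to the point x, -y, -z); pixel columns grow to the right and rows downward; lengths in m; the calibration is good to about 2 mm. A picture is of the moment at which its call begins: read the wrist's pose just before it. camera_params takes no time and is no camera call.
- arm.finish_job(): hands the job in, once; it reports no verdict.
The state is a dict: "t": time; "joints": joint angles; "joint_velocities": joint speeds; "joint_efforts": joint torques, N m; "tcp_pos": TCP position; "eef_rot": TCP orientation; "ft_force": force on the tool from outside, world axes, zero at the start; "wrist_torque": the same for the moment, N m; "finger_gap": finger opening in m.
Only numpy, scipy, OpenCV 4.12 (cv2) and the standard library are available. Lean on these libraries where they do the work, as an engineer would, in place of code of your own. Each camera call takes 0.05 s, during which the arm holds its last target. There are 200 camera calls.

## Working session

There is one attempt and no reset: what is moved stays moved. The work goes in short steps, Python scripts to look and compute and a shell command to move; the robot and the scene stay as the last step left them, time stands still between calls to the robot, and variables do not carry over. Pictures are saved under pics/ and viewed, on a budget of 14 in all, crops included, one or two more only if the job needs it, and the job is handed in when it is done.

```bash
mkdir -p pics; ls; python3 - <<'E'
from workcell import arm, eyes
import cv2, json
s=arm.read_state(); print({k:s[k] for k in('t','tcp_pos','eef_rot','finger_gap')}, arm.tip_extent)
for n in('scene','top'):
    cv2.imwrite(f'pics/{n}0.png',eyes.capture(n)[:,:,::-1])
for n in('scene','top','wrist'): print(n,eyes.camera_params(n))
E
```

```text
pics
{'t': 0.0, 'tcp_pos': array([0.25008771, 0.57241689, 0.22382774]), 'eef_rot': array([ 2.04485364e-01,  9.78869460e-01, -5.59623599e-04, -6.17639005e-05]), 'finger_gap': 0.08570049867591181} 0.025
scene {'mtx': array([[466.83638521,   0.        , 252.84015972],
       [  0.        , 466.83638521, 187.2511269 ],
       [  0.        ,   0.        ,   1.        ]]), 'eye': array([1.38161242, 0.2822667 , 1.05741417]), 'attitude': array([0.20608156, 0.28613897, 0.74531115, 0.56583228])}
top {'mtx': array([[406.26691064,   0.        , 255.06597961],
       [  0.        , 406.26691064, 193.56206832],
       [  0.        ,   0.        ,   1.        ]]), 'eye': array([0.36731246, 0.01768125, 1.04166931]), 'attitude': array([-0.04877469,  0.06125381,  0.70915265, -0.7006936 ])}
wrist {'mtx': array([[298.08933968,   0.        , 257.93785433],
       [  0.        , 298.08933968, 193.59628228],
       [  0.        ,   0.        ,   1.        ]]), 'mount': array([[ 3.48951473e-04,  9.62140184e-01,  2.72554848e-01,
         6.83245668e-02],
       [ 9.99999578e-01, -1.04095810e-04, -9.12831182e-04,
        -4.02742044e-04],
       [-8.49899744e-04,  2.72555051e-01, -9.62139814e-01,
        -1.50522753e-01],
       [ 0.00000000e+00,  0.00000000e+00,  0.00000000e+00,
         1.00000000e+00]])}
```

View pics/top0.png

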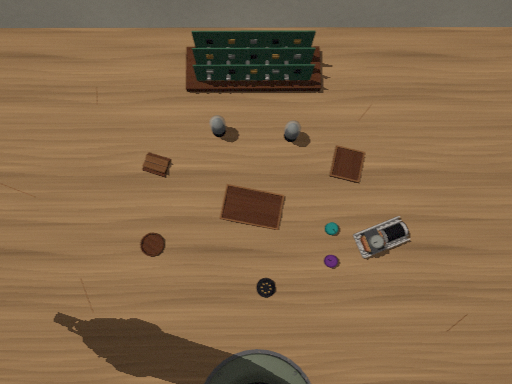

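View pics/scene0.png

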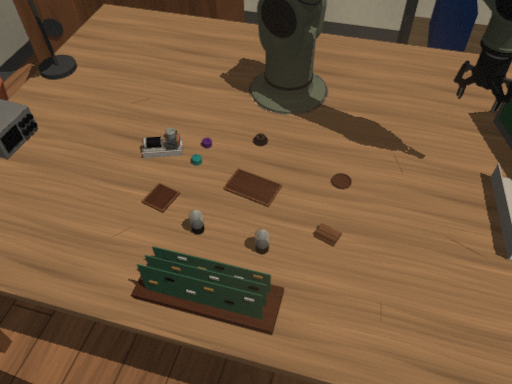

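```bash
cat > h.py <<'E'
import numpy as np, cv2, sys
from scipy.spatial.transform import Rotation as R
from workcell import arm, eyes
def cam(name):
    p=eyes.camera_params(name)
    if name!='wrist': return p['mtx'],R.from_quat(p['attitude']).as_matrix(),np.array(p['eye'])
    s=arm.read_state(); Rt=R.from_quat(s['eef_rot']).as_matrix(); M=p['mount']
    return p['mtx'],Rt@M[:3,:3],Rt@M[:3,3]+s['tcp_pos']
def snap(name,f=None):
    c=cam(name); im=eyes.capture(name)[:,:,::-1].copy()
    if f: cv2.imwrite('pics/'+f,im); np.savez('pics/'+f+'.npz',K=c[0],R=c[1],e=c[2])
    return im,c
def load(f):
    d=np.load('pics/'+f+'.npz'); return cv2.imread('pics/'+f),(d['K'],d['R'],d['e'])
def ray(c,u,v):
    K,Rm,e=c; d=Rm@np.array([(u-K[0,2])/K[0,0],-(v-K[1,2])/K[1,1],-1]); return e,d
def pt(c,u,v,z):
    e,d=ray(c,u,v); return e+d*(z-e[2])/d[2]
def proj(c,p):
    K,Rm,e=c; q=Rm.T@(np.array(p)-e); return K[0,2]+K[0,0]*q[0]/-q[2],K[1,2]-K[1,1]*q[1]/-q[2]
def rect(c,pix,z):
    P=np.array([pt(c,u,v,z)[:2] for u,v in pix],np.float32); (x,y),(w,h),a=cv2.minAreaRect(P*1000)
    if w<h: w,h,a=h,w,a+90
    return round(x/1000,4),round(y/1000,4),round(w),round(h),round((a+90)%180-90,1)
def yaw():
    s=arm.read_state(); m=R.from_quat(s['eef_rot']).as_matrix()
    return np.degrees(np.arctan2(m[1,0],m[0,0])), np.degrees(np.arctan2(m[1,1],m[0,1]))
E
python3 - <<'E'
from h import *
im=cv2.imread('pics/top0.png'); c=cam('top'); print(yaw())
hsv=cv2.cvtColor(im,cv2.COLOR_BGR2HSV)
m=((hsv[:,:,2]<110)&(hsv[:,:,1]>90)).astype(np.uint8)*255
for q in cv2.findContours(m,0,2)[0]:
    if 150<cv2.contourArea(q)<5000:
        p=q[:,0]; print(p.mean(0).round(),rect(c,p,0.008))
for n,u,v,z in(('knob',376,241,.07),('cap',397,231,.037),('hs',382,237,.024),('tubeA',221,130,.0),('tubeB',291,137,.0),('teal',332,229,.02),('purple',331,262,.02),('black',266,288,.02)): print(n,pt(c,u,v,z).round(3))
cv2.imwrite('pics/c1.png',cv2.resize(im[195:285,300:420],None,fx=6,fy=6,interpolation=2))
E
```

```text
(np.float64(156.405619027758), np.float64(66.40561536806237))
[149. 245.] (0.4028, 0.2593, 60, 58, -88.8)
[255. 209.] (0.494, 0.0051, 152, 90, 77.9)
[159. 165.] (0.608, 0.2502, 70, 51, 73.3)
[347. 165.] (0.6043, -0.2442, 83, 81, -14.9)
[298. 139.] (0.6695, -0.1212, 51, 39, -59.7)
[226. 135.] (0.6925, 0.0722, 64, 40, 67.1)
knob [ 0.402 -0.288  0.07 ]
cap [ 0.427 -0.352  0.037]
hs [ 0.413 -0.318  0.024]
tubeA [0.703 0.086 0.   ]
tubeB [ 0.682 -0.099  0.   ]
teal [ 0.435 -0.194  0.02 ]
purple [ 0.353 -0.188  0.02 ]
black [ 0.292 -0.025  0.02 ]
```

View pics/c1.png

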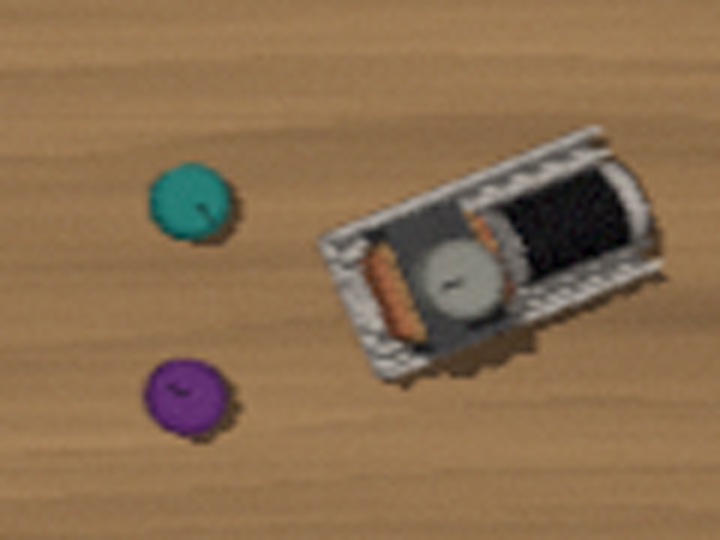

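```bash
python3 -m inch '[0.125,-0.237,0.03,-0.375,1, 0.125,-0.237,0.03,-0.375,1, 0.125,-0.237,0.03,-0.375,1, 0.125,-0.237,0.03,-0.375,1, 0.125,-0.237,0.03,-0.375,1, 0.125,-0.237,0.03,-0.375,1, 0.125,-0.237,0.03,-0.375,1, 0.125,-0.237,0.03,-0.375,1]' && python3 -m inch '[0.125,-0.237,0,-0.375,1, 0.125,-0.237,0,-0.375,1, 0.125,-0.237,0,-0.375,1, 0.125,-0.237,0,-0.375,1, 0.125,-0.237,0,-0.375,1, 0.125,-0.237,0,-0.375,1, 0.125,-0.237,0,-0.375,1, 0.125,-0.237,0,-0.375,1]' && python3 -m inch '[-0.05,-0.2,0,0,1, -0.05,-0.2,0,0,1, -0.05,-0.2,0,0,1, -0.05,-0.2,0,0,1, -0.05,-0.2,0,0,1, -0.05,-0.2,0,0,1, -0.05,-0.2,0,0,1, -0.05,-0.2,0,0,1]' && python3 -m inch '[-0.048,-0.188,-0.03,0,1, -0.048,-0.188,-0.03,0,1, -0.048,-0.188,-0.03,0,1, -0.048,-0.188,-0.03,0,1, -0.048,-0.188,-0.03,0,1, -0.048,-0.188,-0.03,0,1, -0.048,-0.188,-0.03,0,1, -0.048,-0.188,-0.03,0,1]'; python3 -c "
from h import *
print(yaw(),arm.read_state()['joints'].round(2)); snap('wrist','w1.png')"
```

```text
t: 0.77
tcp_pos: [0.3776, 0.3315, 0.2551]
eef_rot: [0.386, 0.922, -0.0, 0.001]
ft_force: [0.8, -0.4, 0.4]
finger_gap: 0.0854
t: 1.43
tcp_pos: [0.5016, 0.0947, 0.2542]
eef_rot: [0.551, 0.834, -0.001, 0.001]
ft_force: [0.0, -0.3, -0.0]
finger_gap: 0.0858
t: 2.1
tcp_pos: [0.4504, -0.1003, 0.2542]
eef_rot: [0.548, 0.836, 0.0, -0.0]
ft_force: [-0.2, 1.2, -0.7]
finger_gap: 0.0853
t: 2.77
tcp_pos: [0.4031, -0.2878, 0.2241]
eef_rot: [0.548, 0.837, 0.0, -0.0]
ft_force: [0.9, 1.0, 0.3]
finger_gap: 0.0853
(np.float64(113.54946826024863), np.float64(23.54947295825599)) [ 0.13  0.35  0.47  1.95 -0.2   0.89  1.12]
```

View pics/w1.png

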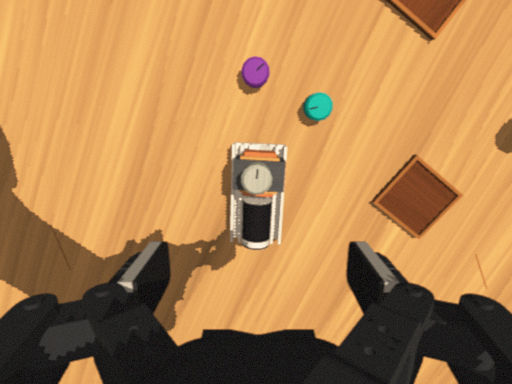

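```bash
python3 -c "
from h import *
im,c=load('w1.png'); s=arm.read_state(); print(s['tcp_pos'])
print('knob',pt(c,257,178,.080)); print('axis proj',proj(c,s['tcp_pos']+[0,0,-.14]))
for u,v in((232,144),(287,145),(231,241),(283,243)): print(pt(c,u,v,.024).round(4))
print('cap top',pt(c,257,218,.0537), 'cap ends',pt(c,257,198,.0537),pt(c,257,241,.0537)); print('trafo',pt(c,232,178,.058),pt(c,285,178,.058))
cv2.imwrite('pics/c2.png',cv2.resize(im[130:260,200:320],None,fx=5,fy=5,interpolation=2))
"
```

```text
[ 0.40320779 -0.2875718   0.22426112]
knob [ 0.40201246 -0.28658786  0.08      ]
axis proj (np.float64(257.6926988874914), np.float64(180.28968276875875))
[ 0.364  -0.2727  0.024 ]
[ 0.4233 -0.248   0.024 ]
[ 0.4094 -0.3872  0.024 ]
[ 0.4715 -0.3632  0.024 ]
cap top [ 0.42304004 -0.33506938  0.0537    ] cap ends [ 0.4135045  -0.31316064  0.0537    ] [ 0.4344726  -0.36133669  0.0537    ]
trafo [ 0.37902268 -0.30204221  0.058     ] [ 0.43186316 -0.27899694  0.058     ]
```

View pics/c2.png

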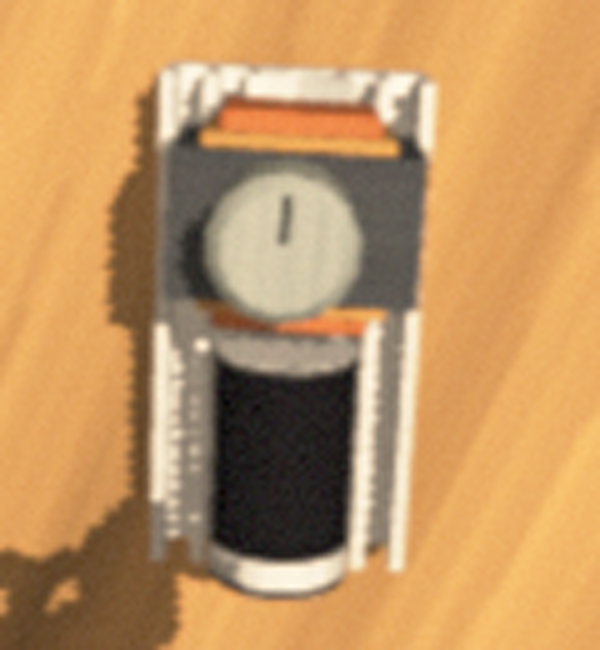

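```bash
python3 -m inch '[-0.0015,0,-0.04,-0.026,0.6, -0.0015,0,-0.08,-0.026,0.6, -0.0015,0,-0.1,-0.026,0.6, -0.0015,0,-0.115,-0.026,0.6, -0.0015,0,-0.125,-0.026,0.6, -0.0015,0,-0.133,-0.026,0.6, -0.0015,0,-0.133,-0.026,0.6, -0.0015,0,-0.133,-0.026,0.6]' 30; python3 -c "
from h import *
print(arm.tip_extent,arm.read_state()['ft_force']); im,c=snap('wrist','w2.png')
"
```

```text
t: 3.48
tcp_pos: [0.4011, -0.289, 0.0918]
eef_rot: [0.559, 0.829, 0.0, 0.0]
ft_force: [0.1, 0.3, 0.4]
finger_gap: 0.0512
0.025 [0.08956242 0.33248063 0.39650198]
```

View pics/w2.png

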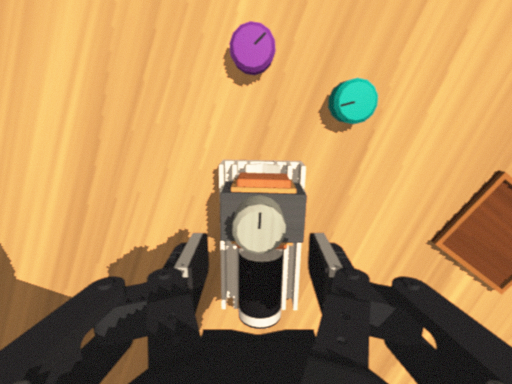

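```bash
python3 -c "
from h import *
im,c=load('w2.png'); s=arm.read_state(); p=s['tcp_pos']
for z in (.06,.07,.08,.09): print(z,proj(c,[p[0],p[1],z]))
m=R.from_quat(s['eef_rot']).as_matrix()
print([proj(c,p+m@np.array([x,-.0255,.02])) for x in(-.011,.011)])
print(pt(c,259,224,.08), p)
"
```

```text
0.06 (np.float64(257.3423070490426), np.float64(218.71965659419726))
0.07 (np.float64(257.3256898184362), np.float64(224.42716047021528))
0.08 (np.float64(257.3072439308351), np.float64(230.76275136821275))
0.09 (np.float64(257.2866499561383), np.float64(237.83614363124943))
[(np.float64(216.35073264628534), np.float64(242.23383384887563)), (np.float64(214.99009449449682), np.float64(208.67947231985627))]
[ 0.40057161 -0.28494857  0.08      ] [ 0.40124519 -0.28925521  0.09214781]
```

```bash
python3 -m inch '[-0.001,0.004,-0.004,0,0.6, -0.001,0.004,-0.007,0,0.6, -0.001,0.004,-0.007,0,0.45, -0.001,0.004,-0.007,0,0.3, -0.001,0.004,-0.007,0,0.2, -0.001,0.004,-0.007,0,0.2, -0.001,0.004,-0.007,0,0.2, -0.001,0.004,-0.007,0,0.2]' 30; python3 -m inch '[0,0,0.01,0,0.2, 0,0,0.03,0,0.2, 0,0,0.06,0,0.2, 0,0,0.09,0,0.2, 0,0,0.09,0,0.2]'; python3 -c "
from h import *
im,c=snap('wrist','w3.png')
"
```

```text
t: 4.2
tcp_pos: [0.3997, -0.2853, 0.0844]
eef_rot: [0.56, 0.829, -0.0, 0.0]
ft_force: [0.4, -0.0, -0.9]
finger_gap: 0.017
t: 4.62
tcp_pos: [0.4011, -0.2867, 0.1795]
eef_rot: [0.56, 0.829, 0.0, 0.003]
ft_force: [1.0, -0.7, -0.2]
finger_gap: 0.0169
```

View pics/w3.png

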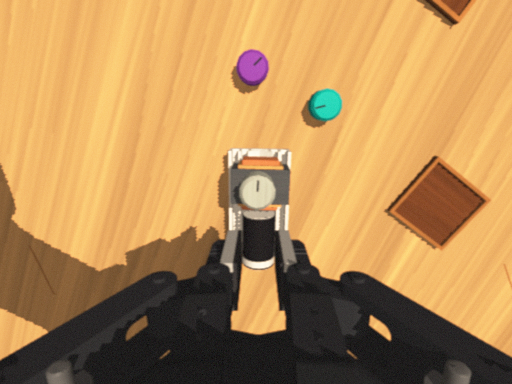

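```bash
python3 -c "
from h import *
im,c=load('w3.png'); s=arm.read_state(); p=s['tcp_pos']; m=R.from_quat(s['eef_rot']).as_matrix()
for z in(.025,.01,0,-.01,-.02): print(z,[np.round(proj(c,p+m@np.array([x,y,z]))) for x in(.011,-.011) for y in (-.0085,.0085)])
for z in (.08,.058): print(pt(c,258,191,z).round(4))
print(p)
cv2.imwrite('pics/c3.png',cv2.resize(im[140:320,180:340],None,fx=4,fy=4,interpolation=2)[:600])
"
```

```text
0.025 [array([244., 203.]), array([271., 203.]), array([244., 236.]), array([270., 236.])]
0.01 [array([242., 211.]), array([272., 211.]), array([243., 246.]), array([271., 246.])]
0 [array([242., 217.]), array([273., 217.]), array([242., 254.]), array([272., 254.])]
-0.01 [array([241., 224.]), array([274., 224.]), array([241., 263.]), array([273., 263.])]
-0.02 [array([239., 232.]), array([275., 232.]), array([240., 273.]), array([274., 273.])]
[ 0.4021 -0.2868  0.08  ]
[ 0.4045 -0.2925  0.058 ]
[ 0.40081011 -0.28598923  0.177402  ]
```

View pics/c3.png

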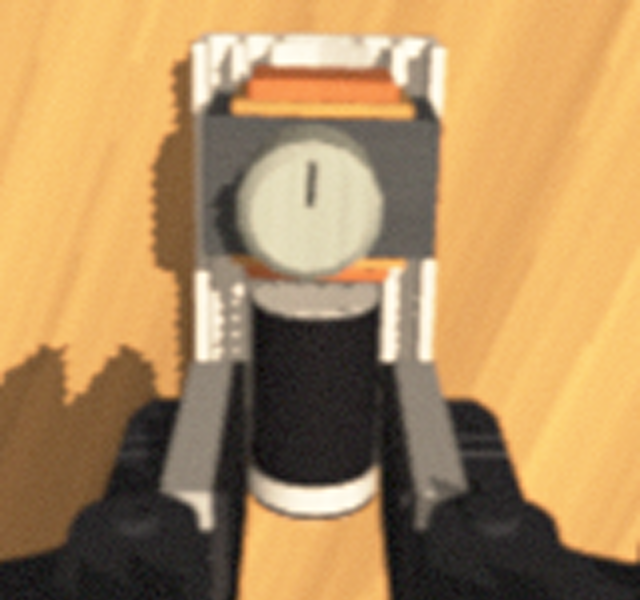

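```bash
python3 -c "
from h import *
im,c=snap('scene','s2.png'); s=arm.read_state(); p=s['tcp_pos']; print(s['finger_gap'],s['t'])
u,v=map(int,proj(c,p)); u0=u-40;v0=v-50; print(u0,v0)
for z in(.025,0,-.02): a=proj(c,p-[0,0,z]); print(z,(a[0]-u0)*7,(a[1]-v0)*7)
cv2.imwrite('pics/c4.png',cv2.resize(im[v0:v0+85,u0:u0+85],None,fx=7,fy=7,interpolation=2))
"
```

```text
0.01711879583891686 4.7167
125 56
0.025 289.7787309337537 397.01867934495476
0 280.6336190202046 351.2354469147788
-0.02 273.13780526830635 313.70910644998634
```

View pics/c4.png

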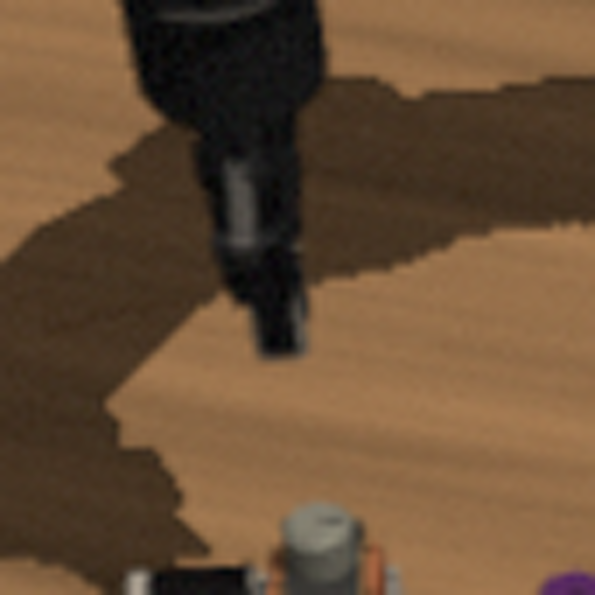

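```bash
python3 -m inch '[0.001,-0.001,-0.03,0,0.6, 0.001,-0.001,-0.06,0,0.6, 0.001,-0.001,-0.08,0,0.6, 0.001,-0.001,-0.095,0,0.6, 0.001,-0.001,-0.102,0,0.6, 0.001,-0.001,-0.108,0,0.6, 0.001,-0.001,-0.112,0,0.6, 0.001,-0.001,-0.112,0,0.6]' 30; python3 -m inch '[0,0,0,0,0.5, 0,0,0,0,0.4, 0,0,0,0,0.3, 0,0,0,0,0.2, 0,0,0,0,0.2, 0,0,0,0,0.2]'
```

```text
t: 5.38
tcp_pos: [0.4006, -0.2862, 0.0622]
eef_rot: [0.56, 0.829, -0.0, -0.0]
ft_force: [-0.7, 0.1, -0.1]
finger_gap: 0.0515
t: 5.88
tcp_pos: [0.4011, -0.2865, 0.0632]
eef_rot: [0.56, 0.829, 0.0, 0.001]
ft_force: [-1.1, 0.4, 8.7]
finger_gap: 0.0301
```

```bash
python3 -m inch '[0,0,0,0,0.5, 0,0,0.006,0,0.5, 0,0,0.006,0,0.5, 0,0,0.006,0,0.2, 0,0,0.006,0,0.2, 0,0,0.006,0,0.2, 0,0,0.006,0,0.2]'; python3 -m inch '[0,0,0.01,0,0.2, 0,0,0.03,0,0.2, 0,0,0.06,0,0.2, 0,0,0.1,0,0.2,0,0,0.1,0,0.2]'; python3 -c "
from h import *
im,c=snap('wrist','w4.png'); print(yaw(),arm.read_state()['tcp_pos'])"
```

```text
t: 6.47
tcp_pos: [0.4011, -0.2865, 0.069]
eef_rot: [0.56, 0.829, 0.0, 0.001]
ft_force: [-1.3, 0.7, 14.5]
finger_gap: 0.0284
t: 6.88
tcp_pos: [0.4023, -0.2879, 0.1742]
eef_rot: [0.56, 0.828, 0.0, 0.003]
ft_force: [1.3, -1.0, 1.0]
finger_gap: 0.0279
(np.float64(111.93881506183871), np.float64(21.939625342663074)) [ 0.40200055 -0.28705106  0.1716908 ]
```

View pics/w4.png

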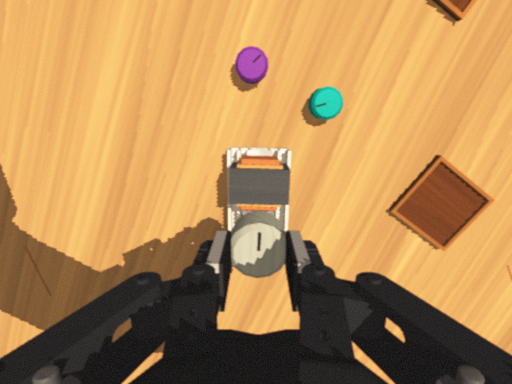

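```bash
python3 -m inch '[0.098,0.287,0.01,0,0.2, 0.098,0.287,0.01,0,0.2, 0.098,0.287,0.01,0,0.2, 0.098,0.287,0.01,0,0.2, 0.098,0.287,0.01,0,0.2, 0.098,0.287,0.01,0,0.2, 0.098,0.287,0.01,0,0.2, 0.098,0.287,0.01,0,0.2]'; python3 -m inch '[-0.075,0.18,0,0,0.2, -0.075,0.18,0,0,0.2, -0.075,0.18,0,0,0.2, -0.075,0.18,0,0,0.2, -0.075,0.18,0,0,0.2, -0.075,0.18,0,0,0.2, -0.075,0.18,0,0,0.2, -0.075,0.18,0,0,0.2]'; python3 -c "
from h import *
im,c=snap('wrist','w5.png'); print(yaw(),arm.read_state()['tcp_pos'])
print(proj(c,[.403,.259,.008]))
hsv=cv2.cvtColor(im,cv2.COLOR_BGR2HSV)
m=((hsv[:,:,2]<130)&(hsv[:,:,1]>90)).astype(np.uint8)*255
for q in cv2.findContours(m,0,2)[0]:
    if cv2.contourArea(q)>300:
        p=q[:,0]; print(p.min(0),p.max(0),cv2.contourArea(q),rect(c,p,0.008))
"
```

```text
t: 7.6
tcp_pos: [0.4997, 0.007, 0.178]
eef_rot: [0.557, 0.83, 0.001, -0.001]
ft_force: [0.8, 0.7, -1.5]
finger_gap: 0.028
t: 8.27
tcp_pos: [0.4236, 0.1801, 0.1782]
eef_rot: [0.56, 0.829, -0.0, 0.0]
ft_force: [-0.6, -1.1, 0.0]
finger_gap: 0.0279
(np.float64(111.87893760079048), np.float64(21.87892974499574)) [0.42390101 0.17975439 0.17828684]
(np.float64(267.70821956040066), np.float64(96.45038059462257))
[216 263] [300 334] 374.0 (0.4815, 0.021, 108, 98, 36.7)
[  0 219] [218 358] 2283.0 (0.2952, -0.0294, 349, 58, 48.0)
[402 139] [454 206] 495.5 (0.5925, 0.2512, 75, 43, -77.5)
[243  67] [295 121] 368.0 (0.4057, 0.2648, 54, 45, -26.2)
```

```bash
python3 -m inch '[-0.01,0.04,-0.03,0,0.2, -0.02,0.082,-0.05,0,0.2, -0.02,0.082,-0.09,0,0.2, -0.02,0.082,-0.12,0,0.2, -0.02,0.082,-0.14,0,0.2, -0.02,0.082,-0.15,0,0.2, -0.02,0.082,-0.157,0,0.2, -0.02,0.082,-0.157,0,0.2]';  python3 -m inch '[0,0,-0.003,0,0.2, 0,0,-0.005,0,0.2,0,0,-0.005,0,0.2]'
```

```text
t: 8.98
tcp_pos: [0.4041, 0.2617, 0.021]
eef_rot: [0.56, 0.828, -0.0, 0.0]
ft_force: [0.1, -0.2, -0.2]
finger_gap: 0.0282
t: 9.23
tcp_pos: [0.4041, 0.263, 0.017]
eef_rot: [0.56, 0.829, 0.001, 0.0]
ft_force: [-0.5, -0.2, -0.2]
finger_gap: 0.0279
```

```bash
python3 -m inch '[0,0,-0.002,0,0.2, 0,0,-0.002,0,0.2]'; python3 -m inch '[0,0,0,0,0.5, 0,0,0,0,0.5, 0,0,0,0,0.55, 0,0,0.02,0,0.6, 0,0,0.05,0,0.6, 0,0,0.09,0,0.7,0,0,0.13,0,0.7,0,0,0.13,0,0.7]'; python3 -c "
from h import *
im,c=snap('wrist','w6.png'); print(yaw(),arm.read_state()['tcp_pos'])
print(proj(c,[.404,.2625,.008]))
cv2.imwrite('pics/c6.png',im[100:300,100:500])
t,c=snap('top','t6.png');print(pt(c,153,244,.008))
"
```

```text
t: 9.4
tcp_pos: [0.4042, 0.2631, 0.0151]
eef_rot: [0.56, 0.829, 0.001, 0.0]
ft_force: [-1.2, -0.6, 12.7]
finger_gap: 0.0281
t: 10.07
tcp_pos: [0.4059, 0.264, 0.1502]
eef_rot: [0.56, 0.829, 0.004, 0.001]
ft_force: [1.0, 0.7, 0.7]
finger_gap: 0.0595
(np.float64(111.95073907186243), np.float64(21.94999187669262)) [0.40500085 0.26392966 0.14758163]
(np.float64(254.13556083983886), np.float64(180.84824788223952))
[0.40382728 0.25683841 0.008     ]
```

View pics/c6.png

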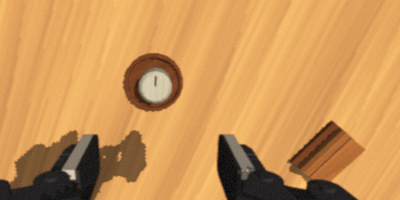

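```bash
python3 - <<'E'
from h import *
im,c=load('w4.png')
g=cv2.cvtColor(im,cv2.COLOR_BGR2GRAY)
m=cv2.inRange(im,(50,50,45),(90,85,85)); m[:155]=0;m[210:]=0;m[:,:222]=0;m[:,296:]=0
m=cv2.morphologyEx(m,cv2.MORPH_OPEN,np.ones((3,3)))
q=max(cv2.findContours(m,0,2)[0],key=cv2.contourArea)[:,0]; print(q.min(0),q.max(0),'trafo',rect(c,q,.058))
hsv=cv2.cvtColor(im,cv2.COLOR_BGR2HSV)
w=((hsv[:,:,2]<170)&(hsv[:,:,1]>90)).astype(np.uint8)*255; w[:,:370]=0;w[:130]=0; w[265:]=0
q=max(cv2.findContours(w,0,2)[0],key=cv2.contourArea)[:,0]; print(q.min(0),q.max(0),'short',rect(c,q,.008))
E
```

```text
[284 166] [287 169] trafo (0.4201, -0.2626, 3, 3, -66.7)
[397 161] [488 246] short (0.6088, -0.2439, 76, 70, -14.2)
```

```bash
python3 - <<'E'
from h import *
im,c=load('w4.png')
print(im[185,258],im[185,235],im[185,228],im[185,292])
for n,(u,v) in {'L':(228,186),'R':(290,186),'T':(259,167),'B':(259,204)}.items(): print(n,pt(c,u,v,.058).round(4))
C=[(441,156),(493,200),(441,249),(391,208)]; P=[pt(c,u,v,.008)[:2] for u,v in C]
for i in range(4): d=P[(i+1)%4]-P[i]; print(np.linalg.norm(d).round(4),np.degrees(np.arctan2(d[1],d[0])).round(1))
print(np.mean(P,0))
E
```

```text
[ 89  96 102] [ 92 100 105] [102 119 136] [109 187 244]
L [ 0.3777 -0.2982  0.058 ]
R [ 0.4309 -0.2769  0.058 ]
T [ 0.3976 -0.2711  0.058 ]
B [ 0.4108 -0.3038  0.058 ]
0.0829 -14.6
0.0768 -106.7
0.0825 163.9
0.0747 73.6
[ 0.60709717 -0.24321634]
```

```bash
python3 -m inch '[0.095,-0.264,0.01,0,0.9, 0.095,-0.264,0.01,0,0.9, 0.095,-0.264,0.01,0,0.9, 0.095,-0.264,0.01,0,0.9, 0.095,-0.264,0.01,0,0.9, 0.095,-0.264,0.01,0,0.9, 0.095,-0.264,0.01,0,0.9, 0.095,-0.264,0.01,0,0.9]'; python3 -m inch '[-0.0955,-0.2875,0,0,0.9, -0.0955,-0.2875,0,0,0.9, -0.0955,-0.2875,0,0,0.9, -0.0955,-0.2875,0,0,0.9, -0.0955,-0.2875,0,0,0.9, -0.0955,-0.2875,0,0,0.9, -0.0955,-0.2875,0,0,0.9, -0.0955,-0.2875,0,0,0.9]';  python3 -m inch '[0,0,-0.04,0,0.9, 0,0,-0.08,0,0.9, 0,0,-0.1,0,0.9, 0,0,-0.1,0,0.9]'; python3 -c "
from h import *
im,c=snap('wrist','w7.png'); p=arm.read_state()['tcp_pos'];print(yaw(),p)
for z in(.058,.024): print(z,proj(c,[p[0],p[1],z]))
"
```

```text
t: 10.83
tcp_pos: [0.4995, -0.0077, 0.1537]
eef_rot: [0.563, 0.827, -0.001, 0.001]
ft_force: [-0.4, -0.4, -0.2]
finger_gap: 0.0768
t: 11.5
tcp_pos: [0.3999, -0.294, 0.1536]
eef_rot: [0.562, 0.827, -0.001, -0.0]
ft_force: [-1.2, 0.0, -0.3]
finger_gap: 0.0767
t: 11.83
tcp_pos: [0.4005, -0.2873, 0.0499]
eef_rot: [0.56, 0.829, -0.0, -0.004]
ft_force: [-0.2, -0.2, -0.5]
finger_gap: 0.0766
(np.float64(111.90605138632246), np.float64(21.906805544264987)) [ 0.40147412 -0.28804547  0.05230863]
0.058 (np.float64(258.2808917464028), np.float64(246.9248646587216))
0.024 (np.float64(258.45541225160525), np.float64(223.35258807123358))
```

View pics/w7.png

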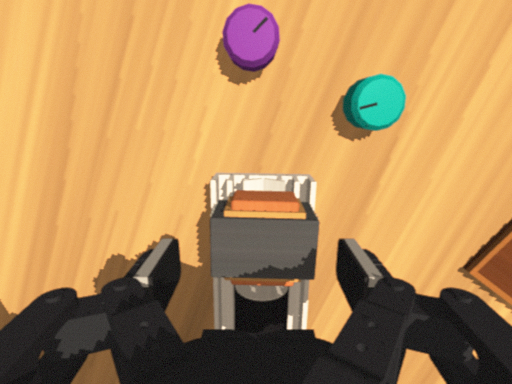

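```bash
python3 -m inch '[0.003,0.001,-0.006,0,0.9, 0.003,0.001,-0.012,0,0.9, 0.003,0.001,-0.017,0,0.9, 0.003,0.001,-0.017,0,0.9, 0.003,0.001,-0.017,0,0.75,0.003,0.001,-0.017,0,0.7, 0.003,0.001,-0.017,0,0.55, 0.003,0.001,-0.017,0,0.5]' 50; python3 -m inch '[0,0,0,0,0.5, 0,0,0,0,0.5, 0,0,0,0,0.5]'
```

```text
t: 12.55
tcp_pos: [0.4062, -0.288, 0.0381]
eef_rot: [0.56, 0.829, 0.0, 0.0]
ft_force: [-2.8, 1.3, 11.8]
finger_gap: 0.0549
t: 12.8
tcp_pos: [0.4062, -0.288, 0.0381]
eef_rot: [0.56, 0.829, 0.0, 0.0]
ft_force: [-4.2, 1.2, 11.8]
finger_gap: 0.0547
```

```bash
python3 -m inch '[0,0,0.005,0,0.5, 0,0,0.012,0,0.5, 0,0,0.025,0,0.5, 0,0,0.05,0,0.5, 0,0,0.08,0,0.5, 0,0,0.1,0,0.5,0,0,0.1,0,0.5]' 60; python3 -m inch '[0.14,0.02,0,-0.64,0.5, 0.14,0.02,0,-0.64,0.5, 0.14,0.02,0,-0.64,0.5, 0.14,0.02,0,-0.64,0.5, 0.14,0.02,0,-0.64,0.5, 0.14,0.02,0,-0.64,0.5, 0.14,0.02,0,-0.64,0.5, 0.14,0.02,0,-0.64,0.5]';python3 -c "
from h import *
im,c=snap('wrist','w8.png'); p=arm.read_state()['tcp_pos'];print(yaw(),p)
print(proj(c,[.606,-.244,.008]))
hsv=cv2.cvtColor(im,cv2.COLOR_BGR2HSV)
w=((hsv[:,:,2]<170)&(hsv[:,:,1]>90)).astype(np.uint8)*255
for q in cv2.findContours(w,0,2)[0]:
    if cv2.contourArea(q)>1000: q=q[:,0]; print(q.min(0),q.max(0),'short',rect(c,q,.008))
"
```

```text
t: 13.38
tcp_pos: [0.4076, -0.2887, 0.1412]
eef_rot: [0.56, 0.829, 0.0, 0.003]
ft_force: [0.8, -1.0, -2.8]
finger_gap: 0.0537
t: 14.05
tcp_pos: [0.5453, -0.268, 0.1371]
eef_rot: [0.791, 0.612, -0.0, -0.0]
ft_force: [0.1, 0.7, -2.9]
finger_gap: 0.0542
(np.float64(75.42878268249274), np.float64(-14.571214234709469)) [ 0.54545346 -0.26804661  0.13736169]
(np.float64(313.9057883290796), np.float64(143.13121169305222))
[ 96 337] [146 383] short (0.3454, -0.4426, 91, 38, 38.2)
[191 282] [325 338] short (0.5099, -0.4075, 148, 72, -14.5)
[  0 277] [109 348] short (0.28, -0.3264, 165, 62, 19.1)
[275 103] [360 179] short (0.6084, -0.2438, 76, 70, -14.5)
```

View pics/w8.png

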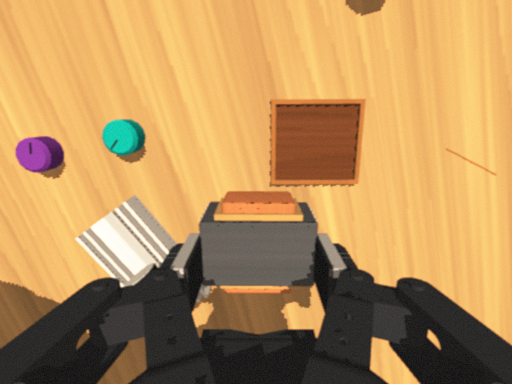

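```bash
python3 -m inch '[0.03,0.012,0,0,0.5, 0.062,0.024,-0.02,0,0.5, 0.062,0.024,-0.05,0,0.5, 0.062,0.024,-0.08,0,0.5, 0.062,0.024,-0.1,0,0.5, 0.062,0.024,-0.11,0,0.5, 0.062,0.024,-0.114,0,0.5, 0.062,0.024,-0.114,0,0.5]'; python3 -m inch '[0,0,-0.002,0,0.5, 0,0,-0.004,0,0.5, 0,0,-0.004,0,0.5]'
```

```text
t: 14.77
tcp_pos: [0.6079, -0.2442, 0.0235]
eef_rot: [0.792, 0.611, 0.0, -0.0]
ft_force: [0.5, -0.1, -3.4]
finger_gap: 0.0543
t: 15.02
tcp_pos: [0.6086, -0.2438, 0.0201]
eef_rot: [0.792, 0.611, 0.0, 0.0]
ft_force: [0.9, 0.9, -3.7]
finger_gap: 0.0539
```

```bash
python3 -m inch '[0,0,-0.001,0,0.5, 0,0,-0.002,0,0.5, 0,0,-0.002,0,0.5]';  python3 -m inch '[0,0,-0.0005,0,0.5, 0,0,-0.001,0,0.5, 0,0,-0.001,0,0.5]'
```

```text
t: 15.27
tcp_pos: [0.6086, -0.2438, 0.0184]
eef_rot: [0.792, 0.611, 0.0, 0.0]
ft_force: [-2.3, 2.0, 8.8]
finger_gap: 0.0537
t: 15.52
tcp_pos: [0.6086, -0.2438, 0.0183]
eef_rot: [0.792, 0.611, 0.001, 0.0]
ft_force: [-8.4, 4.8, 25.7]
finger_gap: 0.0538
```

```bash
python3 -m inch '[0,0,0.001,0,0.75, 0,0,0.001,0,0.8, 0,0,0.001,0,0.8, 0,0,0.03,0,0.8, 0,0,0.07,0,0.8, 0,0,0.11,0,0.8, 0,0,0.14,0,0.8, 0,0,0.14,0,0.8]'; python3 -m inch '[-0.179,-0.085,0,0.64,0.8, -0.179,-0.085,0,0.64,0.8, -0.179,-0.085,0,0.64,0.8, -0.179,-0.085,0,0.64,0.8, -0.179,-0.085,0,0.64,0.8, -0.179,-0.085,0,0.64,0.8, -0.179,-0.085,0,0.64,0.8, -0.179,-0.085,0,0.64,0.8]';python3 - <<'E'
from h import *
im,c=snap('wrist','w9.png'); p=arm.read_state()['tcp_pos'];print(yaw(),p)
a=proj(c,[.427,-.342,.0537]); print(a)
x,y=map(int,a)
m=cv2.inRange(im,(0,0,0),(50,50,50)); m[min(y+70,383):]=0; m[:max(0,y-70)]=0; m[:,:x-50]=0; m[:,x+50:]=0
for q in cv2.findContours(m,0,2)[0]:
    if cv2.contourArea(q)>200: q=q[:,0]; print(q.min(0),q.max(0),'blk',rect(c,q,.05))
g=cv2.inRange(cv2.cvtColor(im,cv2.COLOR_BGR2HSV),(0,0,90),(180,50,255)); g[:80]=0; g[290:]=0; g[:,:x-80]=0; g[:,x+80:]=0
for q in cv2.findContours(g,0,2)[0]:
    if cv2.contourArea(q)>200: q=q[:,0]; print(q.min(0),q.max(0),'hs',rect(c,q,.024))
E
```

```text
t: 16.18
tcp_pos: [0.6104, -0.2453, 0.1626]
eef_rot: [0.792, 0.611, 0.002, 0.003]
ft_force: [0.7, -0.4, 0.0]
finger_gap: 0.0685
t: 16.85
tcp_pos: [0.4297, -0.3287, 0.1565]
eef_rot: [0.56, 0.828, 0.0, 0.0]
ft_force: [0.2, 0.0, 0.3]
finger_gap: 0.0686
(np.float64(111.90880021035574), np.float64(21.908801616126)) [ 0.43001967 -0.32839649  0.15633849]
(np.float64(249.0301713329224), np.float64(202.19178775098337))
[230 174] [264 224] blk (0.4247, -0.3415, 47, 31, -68.2)
[235 101] [283 227] hs (0.4247, -0.3151, 123, 44, -69.2)
[219 101] [229 172] hs (0.3844, -0.3009, 66, 8, -68.0)
[213 100] [218 227] hs (0.3879, -0.3298, 124, 4, -68.8)
```

View pics/w9.png

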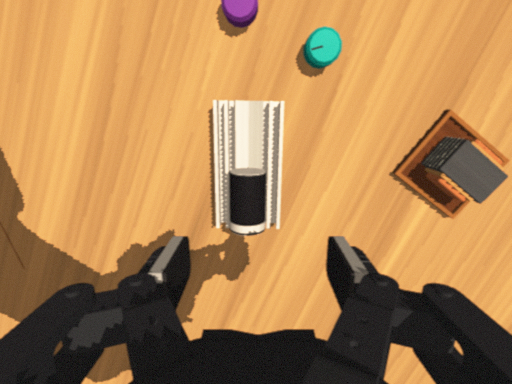

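```bash
python3 -m inch '[-0.0045,-0.0155,-0.04,0,0.7, -0.0045,-0.0155,-0.08,0,0.7, -0.0045,-0.0155,-0.105,0,0.7, -0.0045,-0.0155,-0.118,0,0.7, -0.0045,-0.0155,-0.126,0,0.7, -0.0045,-0.0155,-0.126,0,0.6, -0.0045,-0.0155,-0.126,0,0.45, -0.0045,-0.0155,-0.126,0,0.3]' 40; python3 -m inch '[0,0,0,0,0.25, 0,0,0,0,0.25, 0,0,0,0,0.25]'
```

```text
t: 17.57
tcp_pos: [0.4254, -0.3445, 0.0314]
eef_rot: [0.56, 0.829, -0.0, 0.001]
ft_force: [-1.8, 1.6, 6.1]
finger_gap: 0.0311
t: 17.82
tcp_pos: [0.4253, -0.3445, 0.0315]
eef_rot: [0.56, 0.829, 0.0, 0.001]
ft_force: [-0.0, 1.8, 8.9]
finger_gap: 0.0314
```

```bash
python3 -m inch '[0,0,0.008,0,0.25, 0,0,0.02,0,0.25, 0,0,0.045,0,0.25, 0,0,0.08,0,0.25, 0,0,0.115,0,0.25, 0,0,0.13,0,0.25, 0,0,0.13,0,0.25]'; python3 -m inch '[0.08,0.24,0,-0.34,0.25, 0.08,0.24,0,-0.34,0.25, 0.08,0.24,0,-0.34,0.25, 0.08,0.24,0,-0.34,0.25, 0.08,0.24,0,-0.34,0.25, 0.08,0.24,0,-0.34,0.25, 0.08,0.24,0,-0.34,0.25, 0.08,0.24,0,-0.34,0.25]'; python3 -m inch '[0.075,0.254,0,-0.34,0.25, 0.075,0.254,0,-0.34,0.25, 0.075,0.254,0,-0.34,0.25, 0.075,0.254,0,-0.34,0.25, 0.075,0.254,0,-0.34,0.25, 0.075,0.254,0,-0.34,0.25, 0.075,0.254,0,-0.34,0.25, 0.075,0.254,0,-0.34,0.25]'; python3 - <<'E'
from h import *
im,c=snap('wrist','w10.png'); p=arm.read_state()['tcp_pos'];print(yaw(),p)
print(proj(c,[.608,.25,.019]))
hsv=cv2.cvtColor(im,cv2.COLOR_BGR2HSV)
w=((hsv[:,:,2]<190)&(hsv[:,:,1]>90)).astype(np.uint8)*255
for q in cv2.findContours(w,0,2)[0]:
    if cv2.contourArea(q)>500: q=q[:,0]; print(q.min(0),q.max(0),rect(c,q,.019))
cv2.imwrite('pics/c10.png',cv2.resize(im[60:360,130:400],None,fx=2,fy=2))
E
```

```text
t: 18.4
tcp_pos: [0.4261, -0.3454, 0.1651]
eef_rot: [0.56, 0.829, 0.0, 0.003]
ft_force: [-0.7, -0.8, 0.0]
finger_gap: 0.031
t: 19.07
tcp_pos: [0.5053, -0.1011, 0.1604]
eef_rot: [0.69, 0.724, 0.0, -0.0]
ft_force: [-0.7, 0.1, -0.4]
finger_gap: 0.0308
t: 19.73
tcp_pos: [0.5801, 0.1533, 0.1599]
eef_rot: [0.803, 0.597, 0.0, -0.0]
ft_force: [-0.8, -0.1, -1.2]
finger_gap: 0.0306
(np.float64(73.08886452071168), np.float64(-16.91113915846929)) [0.57980214 0.15036708 0.16009516]
(np.float64(255.8958456185324), np.float64(73.00882669150617))
[213 273] [303 334] (0.5365, 0.013, 105, 76, -9.7)
[359 182] [396 243] (0.6888, 0.0837, 67, 38, 79.3)
[26 96] [ 90 160] (0.4134, 0.2576, 62, 58, -45.7)
[306  75] [511 353] (0.7143, 0.0294, 319, 212, 86.2)
[231  31] [284 112] (0.6089, 0.2496, 69, 47, 72.4)
```

View pics/c10.png

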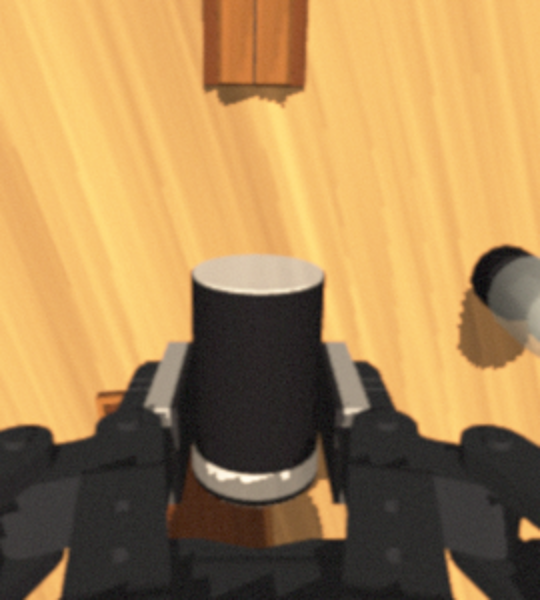

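```bash
python3 - <<'E'
from h import *
im,c=load('w10.png'); s=arm.read_state(); p=s['tcp_pos']; m=R.from_quat(s['eef_rot']).as_matrix()
for x,z in((.02,-.022),(.028,-.022),(.036,-.022),(.028,.012),(.02,.012),(-.02,-.022),(-.028,-.022),(-.036,-.022)): print(x,z,np.round(proj(c,p+m@np.array([x,0,z]))))
for z in(.019,.0):
  e=pt(c,256.5,102.5,z); print(e, e[:2]+.031*m[:2,0])
E
```

```text
0.02 -0.022 [258. 225.]
0.028 -0.022 [258. 209.]
0.036 -0.022 [258. 192.]
0.028 0.012 [258. 190.]
0.02 0.012 [258. 203.]
-0.02 -0.022 [257. 300.]
-0.028 -0.022 [257. 314.]
-0.036 -0.022 [257. 327.]
[0.60108587 0.22521555 0.019     ] [0.61010341 0.25487501]
[0.60111489 0.22564037 0.        ] [0.61013243 0.25529983]
```

```bash
python3 -m inch '[0.01,0.035,0,0,0.25, 0.02,0.07,-0.01,0,0.25, 0.029,0.1025,-0.03,0,0.25, 0.029,0.1025,-0.065,0,0.25, 0.029,0.1025,-0.1,0,0.25, 0.029,0.1025,-0.12,0,0.25, 0.029,0.1025,-0.13,0,0.25, 0.029,0.1025,-0.13,0,0.25]'; python3 -m inch '[0,0,-0.002,0,0.25, 0,0,-0.003,0,0.25, 0,0,-0.003,0,0.25]'; python3 -m inch '[0,0,-0.001,0,0.25, 0,0,-0.0015,0,0.25, 0,0,-0.0015,0,0.25]'
```

```text
t: 20.45
tcp_pos: [0.6082, 0.2498, 0.0288]
eef_rot: [0.805, 0.594, -0.002, 0.0]
ft_force: [0.5, -0.7, -0.7]
finger_gap: 0.0311
t: 20.7
tcp_pos: [0.6094, 0.2522, 0.0288]
eef_rot: [0.804, 0.595, 0.001, 0.0]
ft_force: [0.2, 0.3, -0.5]
finger_gap: 0.0313
t: 20.95
tcp_pos: [0.6088, 0.2524, 0.0263]
eef_rot: [0.804, 0.595, 0.0, -0.0]
ft_force: [0.1, 0.1, -0.8]
finger_gap: 0.0311
```

```bash
python3 -m inch '[0,0,-0.001,0,0.25, 0,0,-0.0015,0,0.25, 0,0,-0.0015,0,0.25]';python3 -m inch '[0,0,-0.001,0,0.25, 0,0,-0.001,0,0.25, 0,0,-0.001,0,0.25]'
```

```text
t: 21.2
tcp_pos: [0.609, 0.2523, 0.0246]
eef_rot: [0.804, 0.595, 0.0, 0.0]
ft_force: [0.1, -0.2, 2.7]
finger_gap: 0.0309
t: 21.45
tcp_pos: [0.6091, 0.2523, 0.0244]
eef_rot: [0.804, 0.595, 0.001, -0.0]
ft_force: [-3.5, -1.1, 15.7]
finger_gap: 0.0309
```

```bash
python3 -m inch '[0,0,0.001,0,0.5, 0,0,0.001,0,0.55, 0,0,0.001,0,0.6, 0,0,0.03,0,0.65, 0,0,0.07,0,0.65, 0,0,0.11,0,0.9, 0,0,0.14,0,0.9, 0,0,0.14,0,0.9]'; python3 -m inch '[-0.096,-0.28,0,0.33,1, -0.096,-0.28,0,0.33,1, -0.096,-0.28,0,0.33,1, -0.096,-0.28,0,0.33,1, -0.096,-0.28,0,0.33,1, -0.096,-0.28,0,0.33,1, -0.096,-0.28,0,0.33,1, -0.096,-0.28,0,0.33,1]';python3 -m inch '[-0.097,-0.291,0,0.335,1, -0.097,-0.291,0,0.335,1, -0.097,-0.291,0,0.335,1, -0.097,-0.291,0,0.335,1, -0.097,-0.291,0,0.335,1, -0.097,-0.291,0,0.335,1, -0.097,-0.291,0,0.335,1, -0.097,-0.291,0,0.335,1]'; python3 - <<'E'
from h import *
im,c=snap('wrist','w11.png'); p=arm.read_state()['tcp_pos'];print(yaw(),p)
print(proj(c,[.416,-.319,.024]))
g=cv2.inRange(cv2.cvtColor(im,cv2.COLOR_BGR2HSV),(0,0,80),(180,60,255)); g[270:]=0; g[:90]=0; g[:,:200]=0; g[:,330:]=0
g=cv2.morphologyEx(g,cv2.MORPH_CLOSE,np.ones((9,9)))
for q in cv2.findContours(g,0,2)[0]:
    if cv2.contourArea(q)>300: q=q[:,0]; print(q.min(0),q.max(0),'hs',rect(c,q,.024))
t,ct=snap('top','t11.png')
hsv=cv2.cvtColor(t,cv2.COLOR_BGR2HSV)
w=((hsv[:,:,2]<110)&(hsv[:,:,1]>90)).astype(np.uint8)*255
for q in cv2.findContours(w,0,2)[0]:
    if 100<cv2.contourArea(q)<5000: q=q[:,0]; print(q.mean(0).round(),rect(ct,q,0.008))
a=cv2.resize(im[90:290,150:410],None,fx=2,fy=2); b=cv2.resize(t[130:270,130:380],None,fx=3,fy=3)[:200*2]
cv2.imwrite('pics/c11.png',cv2.resize(t[100:280,130:390],None,fx=3,fy=3))
E
```

```text
t: 22.12
tcp_pos: [0.6112, 0.2526, 0.1695]
eef_rot: [0.804, 0.595, 0.004, 0.001]
ft_force: [0.6, 1.5, 0.1]
finger_gap: 0.0771
t: 22.78
tcp_pos: [0.5101, -0.0346, 0.1638]
eef_rot: [0.698, 0.716, -0.001, 0.0]
ft_force: [0.2, -1.8, -0.3]
finger_gap: 0.0857
t: 23.45
tcp_pos: [0.413, -0.3238, 0.1636]
eef_rot: [0.568, 0.823, -0.001, 0.0]
ft_force: [-0.3, -0.3, 0.8]
finger_gap: 0.0854
(np.float64(110.70487062237923), np.float64(20.7047037617309)) [ 0.41260941 -0.32487548  0.16363607]
(np.float64(262.12591082168376), np.float64(176.77329624069955))
[228 112] [295 234] hs (0.4158, -0.3189, 124, 64, -68.8)
[332. 261.] (0.3556, -0.1919, 37, 31, 43.8)
[149. 245.] (0.4028, 0.2593, 60, 58, -88.8)
[257. 207.] (0.494, 0.0054, 151, 90, 77.9)
[158. 165.] (0.6061, 0.2439, 93, 51, 73.3)
[347. 168.] (0.6046, -0.2442, 84, 81, -14.9)
[295. 139.] (0.6703, -0.1145, 62, 40, -76.0)
[226. 135.] (0.6909, 0.0684, 55, 40, 67.1)
```

View pics/c11.png

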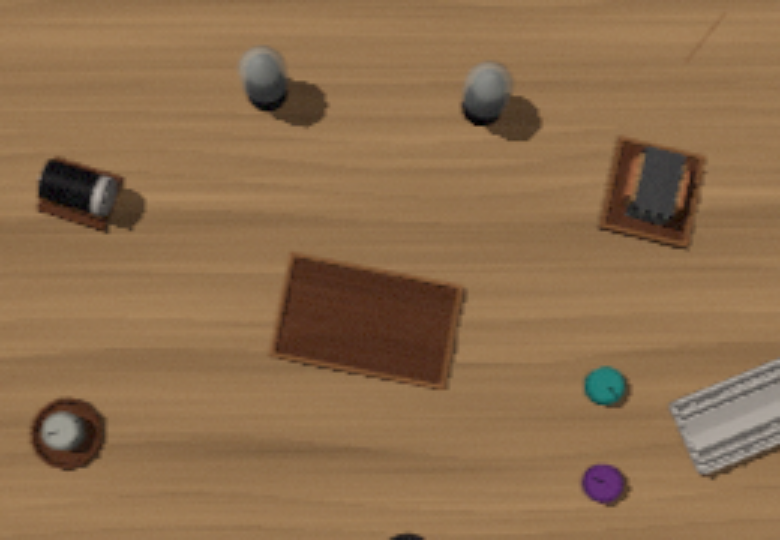

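```bash
python3 -m inch '[0.001,0.002,-0.04,0.009,1, 0.001,0.002,-0.08,0.009,1, 0.001,0.002,-0.1,0.009,1, 0.001,0.002,-0.115,0.009,1, 0.001,0.002,-0.12,0.009,1, 0.001,0.002,-0.12,0.009,1, 0.001,0.002,-0.12,0.009,1]'; python3 - <<'E'
from h import *
im,c=snap('wrist','w12.png'); p=arm.read_state()['tcp_pos'];print(yaw(),p)
g=cv2.inRange(cv2.cvtColor(im,cv2.COLOR_BGR2HSV),(0,0,80),(180,60,255)); g[:90]=0; g[:,:195]=0; g[:,335:]=0; g[225:]=0
g=cv2.morphologyEx(g,cv2.MORPH_CLOSE,np.ones((9,9)))
for q in cv2.findContours(g,0,2)[0]:
    if cv2.contourArea(q)>300: q=q[:,0]; print(q.min(0),q.max(0),'hs',rect(c,q,.024))
print(proj(c,[p[0],p[1],.024]))
E
```

```text
t: 24.13
tcp_pos: [0.417, -0.3167, 0.0439]
eef_rot: [0.562, 0.827, 0.0, 0.0]
ft_force: [-0.3, -1.0, 1.2]
finger_gap: 0.0852
(np.float64(111.61019798320977), np.float64(21.61023583445484)) [ 0.41722814 -0.31688076  0.04431688]
[198 123] [312 224] hs (0.4041, -0.2888, 64, 60, 21.2)
(np.float64(257.48638958725826), np.float64(225.54020866513338))
```

```bash
python3 -m inch '[-0.0015,-0.002,-0.01,0,1, -0.0015,-0.002,-0.02,0,1, -0.0015,-0.002,-0.028,0,1, -0.0015,-0.002,-0.033,0,1, -0.0015,-0.002,-0.036,0,1,  -0.0015,-0.002,-0.036,0,1]' 60; python3 -m inch '[0,0,0,0,0.85, 0,0,0,0,0.75, 0,0,0,0,0.65, 0,0,0,0,0.6, 0,0,0,0,0.6, 0,0,0,0,0.6]'
```

```text
t: 24.68
tcp_pos: [0.4149, -0.3186, 0.0067]
eef_rot: [0.562, 0.827, -0.0, -0.001]
ft_force: [-0.3, 0.0, 0.4]
finger_gap: 0.0851
t: 25.18
tcp_pos: [0.4154, -0.3189, 0.0083]
eef_rot: [0.562, 0.827, 0.0, 0.0]
ft_force: [-2.8, 2.8, 15.9]
finger_gap: 0.0612
```

```bash
python3 -m inch '[0,0,0.005,0,0.6, 0,0,0.012,0,0.6, 0,0,0.03,0,0.6, 0,0,0.06,0,0.6, 0,0,0.09,0,0.6, 0,0,0.12,0,0.6,0,0,0.12,0,0.6]' 80; python3 -m inch '[0.055,0.19,0,-0.581,0.6, 0.055,0.19,0,-0.581,0.6, 0.055,0.19,0,-0.581,0.6, 0.055,0.19,0,-0.581,0.6, 0.055,0.19,0,-0.581,0.6, 0.055,0.19,0,-0.581,0.6, 0.055,0.19,0,-0.581,0.6, 0.055,0.19,0,-0.581,0.6]'; python3 - <<'E'
from h import *
im,c=snap('wrist','w13.png'); p=arm.read_state()['tcp_pos'];print(yaw(),p)
for x in (-72,-76,72,76):
  for y in (-42,42):
    a=np.radians(77.9); print(x,y,np.round(proj(c,[.4965+.001*(x*np.cos(a)-y*np.sin(a)),.006+.001*(x*np.sin(a)+y*np.cos(a)),.008])))
hsv=cv2.cvtColor(im,cv2.COLOR_BGR2HSV)
w=((hsv[:,:,2]<190)&(hsv[:,:,1]>90)).astype(np.uint8)*255
for q in cv2.findContours(w,0,2)[0]:
    if cv2.contourArea(q)>1000: q=q[:,0]; print(q.min(0),q.max(0),rect(c,q,.008))
cv2.imwrite('pics/c13.png',im)
E
```

```text
t: 25.77
tcp_pos: [0.4168, -0.3202, 0.1325]
eef_rot: [0.562, 0.827, 0.0, 0.003]
ft_force: [2.0, -1.2, -2.7]
finger_gap: 0.0598
t: 26.43
tcp_pos: [0.47, -0.1289, 0.1274]
eef_rot: [0.775, 0.632, -0.0, 0.0]
ft_force: [-0.8, -0.7, -3.0]
finger_gap: 0.06
(np.float64(78.30946390517288), np.float64(-11.6905370634136)) [ 0.46980578 -0.12960501  0.12742358]
-72 -42 [303. 113.]
-72 42 [207. 113.]
-76 -42 [303. 118.]
-76 42 [207. 117.]
72 -42 [313. -87.]
72 42 [200. -88.]
76 -42 [313. -94.]
76 42 [200. -95.]
[ 90 338] [143 383] (0.2803, -0.3045, 88, 43, 40.5)
[338 227] [466 285] (0.5982, -0.2268, 125, 66, -2.2)
[ 4 83] [ 69 142] (0.2958, -0.0267, 52, 51, -60.5)
[455  78] [511 162] (0.6766, -0.1128, 68, 49, 88.6)
[203   0] [309 113] (0.4908, -0.022, 87, 86, 78.4)
```

View pics/c13.png

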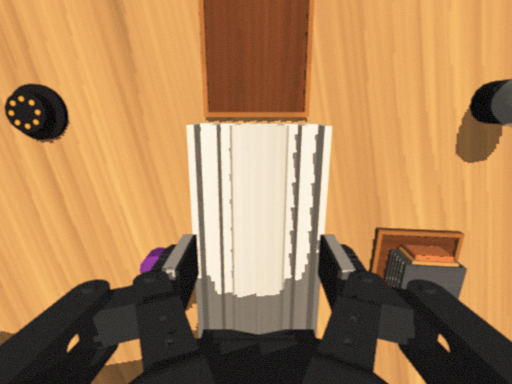

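```bash
python3 -m inch '[0.01,0.04,0,0,0.6, 0.018,0.08,0,0,0.6, 0.025,0.115,0,0,0.6, 0.028,0.1345,-0.01,0,0.6, 0.028,0.1345,-0.04,0,0.6, 0.028,0.1345,-0.07,0,0.6, 0.028,0.1345,-0.09,0,0.6, 0.028,0.1345,-0.1,0,0.6]'; python3 -m inch '[0,0,-0.004,0,0.6, 0,0,-0.007,0,0.6, 0,0,-0.009,0,0.6, 0,0,-0.009,0,0.6]'; python3 -m inch '[0,0,-0.002,0,0.6, 0,0,-0.003,0,0.6, 0,0,-0.003,0,0.6]'
```

```text
t: 27.15
tcp_pos: [0.4971, 0.0042, 0.0253]
eef_rot: [0.776, 0.631, -0.001, -0.001]
ft_force: [-1.0, -0.4, -3.6]
finger_gap: 0.06
t: 27.48
tcp_pos: [0.4987, 0.0055, 0.019]
eef_rot: [0.776, 0.631, 0.001, 0.0]
ft_force: [-0.2, -0.5, -2.9]
finger_gap: 0.06
t: 27.73
tcp_pos: [0.4983, 0.0059, 0.0156]
eef_rot: [0.775, 0.632, 0.0, 0.0]
ft_force: [-0.4, 0.5, -3.8]
finger_gap: 0.0599
```

```bash
python3 -m inch '[0,0,-0.001,0,0.6, 0,0,-0.002,0,0.6, 0,0,-0.002,0,0.6]'; python3 -m inch '[0,0,-0.001,0,0.6, 0,0,-0.0015,0,0.6, 0,0,-0.0015,0,0.6]'
```

```text
t: 27.98
tcp_pos: [0.4982, 0.0058, 0.0133]
eef_rot: [0.775, 0.631, -0.0, -0.0]
ft_force: [-0.3, -0.2, -2.8]
finger_gap: 0.0595
t: 28.23
tcp_pos: [0.4982, 0.0057, 0.0127]
eef_rot: [0.776, 0.631, 0.0, -0.0]
ft_force: [-6.0, 0.3, 23.3]
finger_gap: 0.0601
```

Contact on the tray floor; release, retreat and check.

```bash
python3 -m inch '[0,0,0.001,0,0.75, 0,0,0.001,0,0.85, 0,0,0.001,0,0.95, 0,0,0.001,0,1, 0,0,0.03,0,1, 0,0,0.07,0,1, 0,0,0.11,0,1, 0,0,0.15,0,1]'; python3 -m inch '[-0.04,-0.25,0.06,0,1, -0.04,-0.25,0.06,0,1, -0.04,-0.25,0.06,0,1, -0.04,-0.25,0.06,0,1, -0.04,-0.25,0.06,0,1, -0.04,-0.25,0.06,0,1, -0.04,-0.25,0.06,0,1, -0.04,-0.25,0.06,0,1]'; python3 - <<'E'
from h import *
im,c=snap('top','t14.png')
g=cv2.inRange(cv2.cvtColor(im,cv2.COLOR_BGR2HSV),(0,0,100),(180,60,255))[:,:]; g[:180]=0;g[235:]=0;g[:,:215]=0;g[:,292:]=0
g=cv2.morphologyEx(g,cv2.MORPH_CLOSE,np.ones((7,7)))
q=max(cv2.findContours(g,0,2)[0],key=cv2.contourArea)[:,0]; print('hs',rect(c,q,.028),'tray top-view .494,.0052,77.9')
cv2.imwrite('pics/c14.png',cv2.resize(im[100:280,130:390],None,fx=3,fy=3))
E
```

```text
t: 28.9
tcp_pos: [0.4976, 0.0053, 0.1634]
eef_rot: [0.776, 0.631, -0.001, -0.0]
ft_force: [1.7, 0.8, 0.5]
finger_gap: 0.0855
t: 29.57
tcp_pos: [0.4572, -0.2479, 0.2227]
eef_rot: [0.777, 0.629, -0.0, 0.001]
ft_force: [0.9, 0.7, 0.4]
finger_gap: 0.0853
hs (0.4981, 0.006, 125, 65, 77.9) tray top-view .494,.0052,77.9
```

View pics/c14.png

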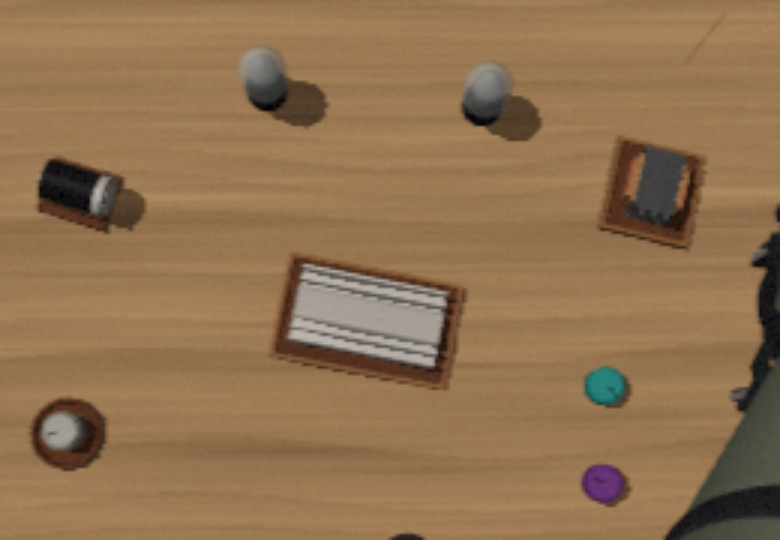

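```bash
python3 -m inch '[0,0,0,0,1, 0,0,0,0,1, 0,0,0,0,1, 0,0,0,0,1]'; python3 -c "
from workcell import arm
print(arm.finish_job())"
```

```text
t: 29.95
tcp_pos: [0.4584, -0.2433, 0.2217]
eef_rot: [0.775, 0.632, -0.0, -0.0]
ft_force: [-0.4, -0.3, -0.1]
finger_gap: 0.0853
the job is handed in; nothing more can be done
None
```

I set all four parts on their rests: the knob in the round dish, the transformer in the short tray, the capacitor in the V-cradle and the heatsink in the long tray. I then backed the arm clear and handed the job in at about 30 s. No verdict came back.

**Last checks:**
- **Touchdown:** I lowered each part until the force reading showed it had touched its rest, at the height expected for that rest.
- **Last top view:** It shows every part inside its rim or in the V. Both tubes are standing where they were.
- **Heatsink:** It measures about 4 mm from the tray centre, 0° off its axis. I measured only the heatsink in that view; the other three parts I judged by eye.

**What disagreed or failed:**
- **Fingertip reach:** The first close on the knob missed, passing above it. In practice the fingertips stood only a few mm ahead of the TCP, not 25 mm, so I worked from measured contact heights after that.
- **Gap reading:** The finger gap read about 1 to 4 mm less than the true size of each part.
- **Cameras:** The top and wrist cameras differed by 3 to 6 mm, within the margins allowed.
- **Picture budget:** I viewed 17 pictures; the budget was 14, plus one or two if needed.

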